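# Load brittle graphite test bars into a covered measuring carriage

### The arm

A 6-joint arm with a two-finger parallel gripper is mounted at the origin on the work surface. World frame = base frame: x ahead of the robot, y to its left, z up, the work surface at z = 0. Lengths are in m, angles in rad, forces in N, time in s.
With the tool pointing down it reaches from about 0.375 to 0.975 m from the base axis. Payload 3.8 kg.
Tool frame: the origin (TCP) lies on the centre line of the jaws, within the pads' length; the fingertips stand ctrl.tcp_to_tips ahead of it and the grasp point (between the pads) lies 6 mm ahead of it (ctrl.tcp_to_tips is the distance from the TCP to the fingertips, in m); z points along the fingers, y is the line along which they close (so a half turn about z gives the same grasp; the last joint's range is limited). The gripper opens to 88 mm and grips with 3 to 60 N. Pads are 18 mm wide; open, the fingers measure 123 mm over their backs; the gripper's body (75 mm by 187 mm) begins 45 mm behind the grasp point.
Start: joints at [-1.346, 0.264, 1.604, -0, 1.274, -0.037], TCP at [0.175, -0.652, 0.264] pointing down, gripper open.
Joint ranges: [-2.63, 2.63], [-0.94, 2.18], [0.31, 2.57], [-1.31, 4.45], [0, 2.66], [-2.55, 2.55]. Speed limits (rad/s): [2.57, 2.57, 3.14, 3.14, 3.14, 3.14].

### API

Orientations are given as a 3x3 rotation matrix whose columns are the frame's x, y, z axes.
In Python, from plant import ctrl gives the robot as it stands.
- The arm moves only by the shell command python3 -m pendant 'ROWS' [OPENING]. ROWS is text: rows parted by semicolons, each of 4 numbers parted by spaces: the shift along the tool's x, y, z in mm, then the turn about the tool's z in degrees. A call has 1 to 8 rows; each row is the pose to reach, as a shift and turn from the pose commanded when the call began, along the tool's axes at that moment; what a row does not reach only later rows make up. A row lasts 1/12 s, in which the tool goes at most 41.7 mm and 7.16 degrees, less where a joint would pass 70% of its speed; a pose out of reach is approached as far as the arm can. A call with a gripper value outside its range is refused whole. OPENING is the finger opening in mm, from 0 to 88.1, set as the call begins (- or left out, the last holds). The fingers move at their own pace and stop on an object; the grip force is fixed at half the most. Time passes only in rows, so rows that repeat a pose let the fingers close. It gives the time, the measured TCP pose, the force, the opening and the grip force at its end, in the units of the state.
- ctrl.state(): the state, without advancing time (a new reading comes with each control period).
- ctrl.grab_frame(name): name is "side" or "top" or "wrist"; returns a dict with "image" (384x512x3 uint8, red, green, blue), "z_map" (384x512 float32, m along the optical axis (not along the pixel's ray), 0 where there is no reading), "mtx" (3x3 intrinsics, pixels), "k1" (the pictures are not rectified: a ray, as slopes to the right and down, at radius r is drawn at 1 + k1 r^2 times it, then the intrinsics apply), "R" (3x3) and "t" (3): a world point X has camera coordinates R X + t. Camera axes: x right, y down, z forward; pixel columns grow to the right and rows downward; lengths in m; the calibration is good to about 2 mm. A picture is of the moment at which its call begins.
- ctrl.sign_off(): hands the job in; it is judged then, once.
Trained networks look in the newest picture that a camera, given by its name, has taken for a name from the list of things; names that differ only in an ending like _2 or _b are one class to them, and where a whole thing is asked for, a point or a joint stands for the part that bears it (a point fixed in the world has none). Each returns a list of dicts, best first, with "conf" (0 to 1); they miss things now and then, are a little off and sometimes report something else, mostly with a low value. They report only what shows in the picture. A call takes as long as a camera call. They do not tell look-alikes from the thing itself.
- ctrl.recognise(query, camera): "bbox" ([left, top, width, height] in pixels, round what is visible of it).
The state is a dict: "clock": time; "qpos": joint angles; "joint_velocities": joint speeds; "effort": joint torques, N m; "position": TCP position; "tcp_rot": TCP orientation; "ft_force": force on the tool from outside, world axes, zero at the start; "ft_torque": the same for the moment, N m; "width": opening from 0.0 (shut) to 1.0 (fully open); "finger_force": force on a finger pad.
Only numpy, scipy, OpenCV 4.12 (cv2) and the standard library are available. Lean on these libraries where they do the work, as an engineer would, in place of code of your own. Each camera call takes 0.05 s, during which the arm holds its last target. There are 200 camera calls.

### The job

Slide the carriage to its right-hand loading stop, lift the cover off its tray and lay the cover flat on the bench, then lay every graphite bar flat in the tray, put the cover back on so that it sits fully down over the tray's walls, and only then slide the loaded carriage to the left-hand stop, by the detector post. The graphite is brittle: hold the bars with a light grip of no more than about 15 N and never press on them hard; move the carriage slowly, with no jerk, and leave the other things on the bench alone.

Things in the scene. Friction and masses are not known exactly. Their poses are not given: they have to be found in the camera images.
- carriage (a joint): the carriage's slide on its rail, m: -0.100 = against the right-hand loading stop, 0.100 = against the left-hand stop by the detector post, 0 = midway, where it starts (the carriage moves along the +y axis of tray_floor, roughly the robot's left). It stays where it is left; it takes about 3 N to move.
- tray_floor (a point): centre of the inner floor of the open aluminium tray on the carriage, 32 mm above the bench. z up, y along the rail towards the left-hand stop, x away from the robot. Inside, the tray is 112 mm (x) by 230 mm (y), its walls 5 mm thick and 30 mm high above the floor. Up to four bars fit side by side, lying along x.
- lug (a point): the black upright lug on the robot's side of the carriage, for moving it by hand: 26 mm (x) by 20 mm thick (y), its top 10 mm above this point, its foot 30 mm below; this point is 100 mm from the tray's centre (-x), 58 mm above the bench. Axes as tray_floor.
- cover: loose grey metal cover, 138 mm (x) by 256 mm (y), 15 mm high, 0.3 kg: a shallow pan, open below; its 12 mm skirt goes outside the tray walls with 5 mm to spare all round. A black grip bar stands on its middle, 70 mm long (x), 18 mm thick (y), z = 15 to 50 mm. Origin: centre of the skirt's lower edge; plate underside at z = 12 mm. Seated (as at the start) its origin is 18 mm above the tray floor.
- bar1: brittle dark grey graphite test bar, 90 mm long (x), 24 by 24 mm square section, about 0.09 kg, lying on the bench. Origin: its middle. Two to four bars are present; absent ones read None.
- bar2: brittle dark grey graphite test bar, 90 mm long (x), 24 by 24 mm square section, about 0.09 kg, lying on the bench. Origin: its middle. Two to four bars are present; absent ones read None.
- bar3: brittle dark grey graphite test bar, 90 mm long (x), 24 by 24 mm square section, about 0.09 kg, lying on the bench. Origin: its middle. Two to four bars are present; absent ones read None.
- bar4: brittle dark grey graphite test bar, 90 mm long (x), 24 by 24 mm square section, about 0.09 kg, lying on the bench. Origin: its middle. Two to four bars are present; absent ones read None.
- detector_post (a point): top of the fixed detector post, 210 mm above the bench, behind the left part of the rail; a grey detector barrel reaches 75 mm from it towards the robot at 175 mm height. Do not run into it.
- caliper: bystander: steel caliper, 200 mm long, lying behind the rail; leave alone.
- jar: bystander: small jar, 70 mm across, 90 mm high, on the left; leave alone.
- screwdriver: bystander: screwdriver lying on the right; leave alone.
- battery: bystander: block battery, 48 by 26 by 17 mm, behind the rail on the left; leave alone.
Things that resemble listed ones, but are neither listed nor needed, are in the scene too. Leave any blue or purple look-alike of the bar2 alone.

How it is judged:
On the way, in this order (a step that is already met when the one before it is completed fails the run):
1. the carriage is at the right-hand loading stop and the cover lies flat on the bench, off the tray (value of joint carriage below -0.094 m and height (world z) of cover below 0.012 m and angle between cover's own z axis and vertical below 0.1 rad and horizontal distance between cover and tray_floor above 0.12 m), for 0.2 s.
2. every bar lies flat in the tray, the carriage still at the loading stop and the cover still off (all of step 1 and x of bar1 in the frame of tray_floor between -0.056 and 0.056 m and y of bar1 in the frame of tray_floor between -0.115 and 0.115 m and z of bar1 in the frame of tray_floor between 0.004 and 0.017 m and linear speed of each of bar1, bar2, bar3, bar4 below 0.03 m/s and x of bar2 in the frame of tray_floor between -0.056 and 0.056 m and y of bar2 in the frame of tray_floor between -0.115 and 0.115 m and z of bar2 in the frame of tray_floor between 0.004 and 0.017 m and x of bar3 in the frame of tray_floor between -0.056 and 0.056 m and y of bar3 in the frame of tray_floor between -0.115 and 0.115 m and z of bar3 in the frame of tray_floor between 0.004 and 0.017 m and x of bar4 in the frame of tray_floor between -0.056 and 0.056 m and y of bar4 in the frame of tray_floor between -0.115 and 0.115 m and z of bar4 in the frame of tray_floor between 0.004 and 0.017 m), for 0.2 s.
3. the cover sits fully down on the loaded tray, the carriage still at the loading stop (value of joint carriage below -0.094 m and x of cover in the frame of tray_floor between -0.012 and 0.012 m and y of cover in the frame of tray_floor between -0.012 and 0.012 m and z of cover in the frame of tray_floor between 0.013 and 0.0225 m and angle between cover's own z axis and vertical below 0.06 rad and linear speed of each of cover, bar1, bar2, bar3, bar4 below 0.03 m/s and x of bar1 in the frame of tray_floor between -0.056 and 0.056 m and y of bar1 in the frame of tray_floor between -0.115 and 0.115 m and z of bar1 in the frame of tray_floor between 0.004 and 0.017 m and x of bar2 in the frame of tray_floor between -0.056 and 0.056 m and y of bar2 in the frame of tray_floor between -0.115 and 0.115 m and z of bar2 in the frame of tray_floor between 0.004 and 0.017 m and x of bar3 in the frame of tray_floor between -0.056 and 0.056 m and y of bar3 in the frame of tray_floor between -0.115 and 0.115 m and z of bar3 in the frame of tray_floor between 0.004 and 0.017 m and x of bar4 in the frame of tray_floor between -0.056 and 0.056 m and y of bar4 in the frame of tray_floor between -0.115 and 0.115 m and z of bar4 in the frame of tray_floor between 0.004 and 0.017 m), for 0.2 s.
At the end, for the whole second after the job is handed in: The carriage is within 6 mm of the left-hand stop, every bar present lies flat on the tray's floor inside its walls, and the cover sits fully down over the tray's walls, all at rest (value of joint carriage above 0.094 m and x of cover in the frame of tray_floor between -0.012 and 0.012 m and y of cover in the frame of tray_floor between -0.012 and 0.012 m and z of cover in the frame of tray_floor between 0.013 and 0.0225 m and angle between cover's own z axis and vertical below 0.06 rad and linear speed of each of cover, bar1, bar2, bar3, bar4 below 0.03 m/s and x of bar1 in the frame of tray_floor between -0.056 and 0.056 m and y of bar1 in the frame of tray_floor between -0.115 and 0.115 m and z of bar1 in the frame of tray_floor between 0.004 and 0.017 m and x of bar2 in the frame of tray_floor between -0.056 and 0.056 m and y of bar2 in the frame of tray_floor between -0.115 and 0.115 m and z of bar2 in the frame of tray_floor between 0.004 and 0.017 m and x of bar3 in the frame of tray_floor between -0.056 and 0.056 m and y of bar3 in the frame of tray_floor between -0.115 and 0.115 m and z of bar3 in the frame of tray_floor between 0.004 and 0.017 m and x of bar4 in the frame of tray_floor between -0.056 and 0.056 m and y of bar4 in the frame of tray_floor between -0.115 and 0.115 m and z of bar4 in the frame of tray_floor between 0.004 and 0.017 m); the robot touches nothing.
It fails at once if a graphite bar is squeezed or pressed too hard by the fingers (contact force between the fingers and bar1 above 36 N or contact force between the fingers and bar2 above 36 N or contact force between the fingers and bar3 above 36 N or contact force between the fingers and bar4 above 36 N).
It fails at once if the carriage is moved faster than 0.3 m/s (velocity of joint carriage above 0.3 m/s or velocity of joint carriage below -0.3 m/s).
It fails at once if the caliper, jar, screwdriver or battery is moved by more than 50 mm (distance of any of caliper, jar, screwdriver, battery from where it was at the start of the episode above 0.05 m).
Of bar1, bar2, bar3, bar4 only 2 to 4 are there at a start; the rules pass over those that are not, and their reading is None.
At some moment in a run one of bar1, bar2, bar3, bar4 may be knocked a few centimetres aside while the robot is not near it.
Once in a run the grip may slacken for a moment while it holds something.
It also fails if it takes over 210 s, if anything falls off the work surface, if the arm or the gripper's body presses on something with over 40 N, if the wrist force passes 120 N, or if a joint passes its speed limit or range.

## Working session

There is one attempt and no reset: what is moved stays moved. The work goes in short steps, Python scripts to look and compute and a shell command to move; the robot and the scene stay as the last step left them, time stands still between calls to the robot, and variables do not carry over. Pictures are saved under pics/ and viewed, at most 14 in all, crops included, and the job is handed in when it is done.

```bash
mkdir -p pics; ls; cat > h.py <<'E'
import numpy as np, cv2
from plant import ctrl
def grab(n,save=None):
    f=ctrl.grab_frame(n)
    if save: cv2.imwrite('pics/'+save,f['image'][:,:,::-1])
    np.savez('last_'+n+'.npz',**{k:np.asarray(f[k]) for k in('image','z_map','mtx','k1','R','t')})
    return f
def cloud(f):
    """world xyz for each pixel"""
    K=f['mtx'];h,w=f['z_map'].shape
    u,v=np.meshgrid(np.arange(w),np.arange(h))
    p=np.stack([u,v],-1).reshape(-1,1,2).astype(float)
    s=cv2.undistortPoints(p,K,np.array([float(f['k1']),0,0,0])).reshape(h,w,2)
    z=f['z_map'][...,None]
    c=np.concatenate([s*z,z],-1)
    X=(c-f['t'])@f['R']
    X[f['z_map']<=0]=np.nan
    return X
def proj(f,P):
    c=np.asarray(P,float)@f['R'].T+f['t']; s=c[...,:2]/c[...,2:]
    r2=(s**2).sum(-1,keepdims=True); s=s*(1+f['k1']*r2)
    return np.stack([s[...,0]*f['mtx'][0,0]+f['mtx'][0,2],s[...,1]*f['mtx'][1,1]+f['mtx'][1,2]],-1)
E
python3 - <<'E'
from h import *
np.set_printoptions(precision=4,suppress=True)
s=ctrl.state();print(s,ctrl.tcp_to_tips)
for n in('top','side'):
    f=grab(n,n+'0.png');print(n,f['t'],-f['R'].T@f['t'],f['k1'],f['mtx'][0,0])
    for q in('bar1','cover','lug','carriage','tray_floor'):
        print(q,[(np.round(d['bbox']),round(d['conf'],2)) for d in ctrl.recognise(q,n)])
a=cv2.imread('pics/top0.png');cv2.imwrite('pics/top0b.png',cv2.resize(a,(800,600)))
E
```

```text
pics
{'clock': 0.0, 'qpos': array([-1.3459,  0.2647,  1.6054,  0.    ,  1.2737, -0.0369]), 'joint_velocities': array([ 0.0014, -0.0016, -0.0012,  0.0006,  0.0003,  0.0006]), 'effort': array([ -0.0001, -50.2116, -35.6875,   0.0728,   0.0295,  -0.0002]), 'position': array([ 0.1746, -0.6514,  0.2624]), 'tcp_rot': array([[ 0.9659,  0.2588, -0.0005],
       [ 0.2588, -0.9659,  0.0022],
       [ 0.0001, -0.0022, -1.    ]]), 'ft_force': array([0.4519, 0.4317, 0.0669]), 'ft_torque': array([ 0.0404, -0.0542, -0.0129]), 'finger_force': 0.0, 'width': 1.005122718141436} 0.025
top [-0.0504  0.5091  1.8349] [ 0.4203 -0.0339  1.8576] 0.01544872487542291 480.8171613493419
bar1 [(array([316., 220.,  22.,  14.]), 0.69), (array([341., 240.,  26.,  13.]), 0.63), (array([345., 184.,  20.,  26.]), 0.61), (array([225., 202.,  14.,  25.]), 0.56), (array([270., 202.,  12.,  28.]), 0.53), (array([310., 248.,  16.,  18.]), 0.45)]
cover [(array([227., 147.,  67.,  39.]), 0.9)]
lug [(array([253., 184.,  12.,  14.]), 0.53)]
carriage [(array([256., 186.,   9.,  14.]), 0.69)]
tray_floor [(array([249., 180.,  20.,  17.]), 0.55)]
side [-0.5401  0.1161  1.5069] [ 0.3465 -1.1602  1.0535] -0.1532868244227745 487.44556426617316
bar1 [(array([241., 311.,  36.,  15.]), 0.91), (array([156., 272.,  29.,  29.]), 0.91), (array([176., 301.,  23.,  38.]), 0.83), (array([204., 274.,  22.,  28.]), 0.76), (array([203., 232.,  30.,  11.]), 0.68), (array([197., 199.,  34.,  10.]), 0.57)]
cover [(array([248., 181.,  54.,  60.]), 0.57)]
lug [(array([241., 209.,  60.,  40.]), 0.97)]
carriage []
tray_floor [(array([240., 210.,  63.,  38.]), 0.94)]
```

View pics/top0b.png

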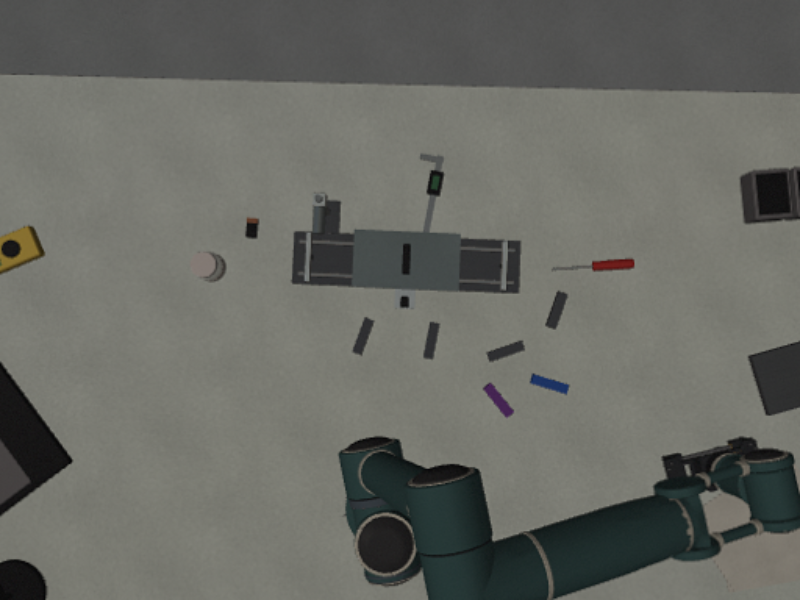

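View pics/side0.png

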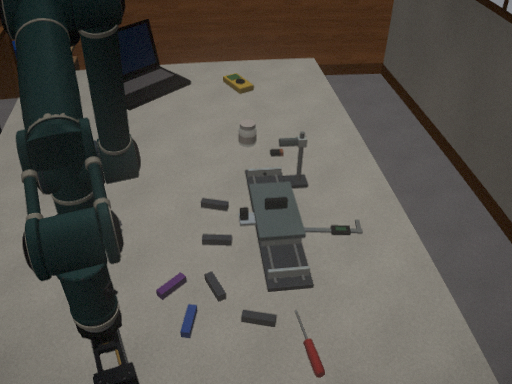

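Top picture (800x600 scale): the cover with its black grip is at (406,260) and the lug at (405,301). There are four dark grey bars at (363,336), (432,340), (505,351) and (556,310). The look-alikes are blue at (549,384) and purple at (498,400), which I leave alone. The screwdriver is at (610,265), the jar at (208,266), the battery at (251,228), the caliper at (433,190) and the detector post at (320,205). The side view agrees.

Candidates for a bar are those six blocks. I choose the four dark grey ones.

```bash
cat >> h.py <<'E'
def rect(P):
    (c,s,a)=cv2.minAreaRect((P*1000).astype(np.float32))
    if s[0]<s[1]: a+=90; s=s[::-1]
    return np.array(c)/1000,np.array(s),(a+90)%180-90
def bars(f,zlo=.012,zhi=.032,x=(.2,.75),y=(-.5,.35)):
    X=cloud(f); hsv=cv2.cvtColor(f['image'],cv2.COLOR_RGB2HSV)
    m=(hsv[...,1]<70)&(hsv[...,2]<95)&(X[...,2]>zlo)&(X[...,2]<zhi)&(X[...,0]>x[0])&(X[...,0]<x[1])&(X[...,1]>y[0])&(X[...,1]<y[1])
    n,l,st,_=cv2.connectedComponentsWithStats(m.astype(np.uint8))
    o=[]
    for i in range(1,n):
        if st[i,4]<40: continue
        P=X[l==i]; c,s,a=rect(P[:,:2]); o.append((c,s,a,np.median(P[:,2]),st[i,4]))
    return o
E
python3 - <<'E'
from h import *
np.set_printoptions(precision=4,suppress=True)
for n in('top','side'):
    f=np.load('last_'+n+'.npz');X=cloud(f)
    print(n)
    for b in bars(f): print(*b)
    z=X[...,2]; xy=X[...,:2]
    for nm,lo,hi in(('plate',.055,.075),('grip',.09,.106)):
        m=(z>lo)&(z<hi)&(X[...,0]>.4)&(X[...,0]<.8)&(X[...,1]>-.2)&(X[...,1]<.2)
        print(nm,m.sum(),rect(xy[m]) if m.sum() else'',np.median(z[m]))
    print('bench z',np.nanmedian(z[(X[...,0]>.3)&(X[...,0]<.5)&(abs(X[...,1]-.2)<.1)]))
    u,v=(259,193) if n=='top' else(244,213)
    print('lug',X[v-3:v+4,u-3:u+4].reshape(-1,3)[::6])
E
```

```text
top
[0.6417 0.1785] [209.6563 147.1835] -0.9207916259765625 0.016351651134386292 903
[ 0.5933 -0.2092] [129.2021 102.5746] -0.7189712524414062 0.01656504006786728 619
[ 0.5924 -0.2898] [128.824   31.3913] -2.2064590454101562 0.015811591690804885 182
[ 0.488  -0.3976] [89.9234 25.5635] -18.02513885498047 0.022625409400885685 150
[0.4139 0.0751] [88.9823 24.3414] -18.525192260742188 0.023375884702009075 146
[ 0.4065 -0.092 ] [88.7362 23.2592] -10.145111083984375 0.02393396924875554 143
[ 0.3845 -0.274 ] [89.8539 24.1033] -69.20769882202148 0.02333340869876062 145
plate 2393 (array([0.5915, 0.0125]), array([346.3717, 197.1777]), 79.74785614013672) 0.06464313424710037
grip 87 (array([0.6603, 0.0493]), array([245.1001,  63.0554]), 50.791603088378906) 0.09838067173376004
bench z -4.582230826670377e-07
lug [[ 0.5096 -0.0142  0.0342]
 [ 0.51   -0.037   0.0381]
 [ 0.5047 -0.0333  0.0678]
 [ 0.501  -0.0296  0.0649]
 [ 0.4969 -0.026   0.073 ]
 [ 0.4935 -0.0223  0.061 ]
 [ 0.4895 -0.0187  0.0665]
 [ 0.4869 -0.0147  0.033 ]
 [ 0.4878 -0.0375  0.0233]]
side
[0.6465 0.1887] [213.8971  87.6886] -7.3
[... 306 characters left out ...]
1 25.3156] -69.59294509887695 0.024219873390577865 262
[ 0.2728 -0.2695] [90.4665 22.6137] 27.123613357543945 0.016869842484423307 83
[ 0.4912 -0.3994] [87.785  26.7378] -18.636695861816406 0.023679656344564665 325
plate 2355 (array([0.5981, 0.0117]), array([357.0867, 198.751 ]), 79.42611694335938) 0.0646714718297877
grip 149 (array([0.6651, 0.0531]), array([263.9998,  64.5394]), 52.5035285949707) 0.09759765766017527
bench z -0.00010383115870233001
lug [[ 0.4937 -0.0239  0.0642]
 [ 0.5112 -0.0331  0.0702]
 [ 0.5082 -0.0326  0.066 ]
 [ 0.5046 -0.0358  0.065 ]
 [ 0.5021 -0.0317  0.0577]
 [ 0.4986 -0.0349  0.0567]
 [ 0.4956 -0.034   0.0521]
 [ 0.4923 -0.0353  0.0494]
 [ 0.5118 -0.0305  0.0432]]
```

```bash
cat >> h.py <<'E'
def go(p,heading,s=None):
    """shift (mm, tool axes) and turn (deg) to bring the TCP to p with tool x at heading (deg; mod 180)"""
    s=s or ctrl.state(); R=s['tcp_rot']; d=R.T@(np.array(p)-s['position'])*1000
    h=np.degrees(np.arctan2(R[1,0],R[0,0])); t=(h-heading+90)%180-90
    print('go',np.round(d,1),'turn',round(t,1),'pos',np.round(s['position'],4),'head',round(h,2),'j6',round(s['qpos'][5],2))
E
python3 -m pendant '200 -260 0 8; 200 -260 0 8; 200 -260 0 8; 200 -260 0 8; 200 -260 0 8; 200 -260 0 8; 200 -260 0 8; 200 -260 0 8'
python3 - <<'E'
from h import *
go((.43,-.03,.26),0)
E
```

```text
clock: 1.27
position: [0.301, -0.3468, 0.2639]
tcp_rot: [[0.993, 0.122, 0.001], [0.122, -0.993, -0.0], [0.001, 0.0, -1.0]]
ft_force: [1.1, -0.2, 0.2]
width: 0.996
finger_force: 0.0
go [ 166.6 -298.7    4. ] turn 7.0 pos [ 0.301  -0.3468  0.2639] head 6.99 j6 0.54
```

```bash

python3 -m pendant '165 -300 0 7; 165 -300 0 7; 165 -300 0 7; 165 -300 0 7; 165 -300 0 7; 165 -300 0 7; 165 -300 0 7; 165 -300 0 7'
python3 - <<'E'
from h import *
np.set_printoptions(precision=4,suppress=True)
f=grab('wrist','w1.png');X=cloud(f)
print('cam',-f['R'].T@f['t'],f['R'][2]); go((.43,-.03,.26),0)
E
```

```text
clock: 1.93
position: [0.4232, -0.0414, 0.2643]
tcp_rot: [[1.0, -0.0, 0.002], [-0.0, -1.0, -0.0], [0.002, 0.0, -1.0]]
ft_force: [0.7, -0.4, 0.3]
width: 0.998
finger_force: 0.0
cam [ 0.503  -0.04    0.3843] [-0.3019 -0.0009 -0.9533]
go [ 4.5 -4.7  4.5] turn 0.3 pos [ 0.4255 -0.0348  0.2645] head 0.31 j6 1.42
```

View pics/w1.png

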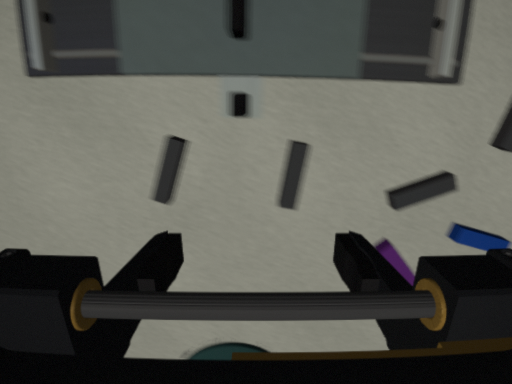

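The wrist view shows the lug at (240,104), the cover and grip at the top at (238,20), and bars at (170,170), (294,175), (422,190) and partly at (505,130). Purple and blue are at (395,262) and (478,237). I'll measure lug, cover and bars from here, now that the arm has settled.

```bash
cat >> h.py <<'E'
def blob(X,c,r,zlo,zhi,extra=True):
    m=(X[...,2]>zlo)&(X[...,2]<zhi)&(np.hypot(X[...,0]-c[0],X[...,1]-c[1])<r)&extra
    n,l,st,_=cv2.connectedComponentsWithStats(m.astype(np.uint8))
    i=1+np.argmax(st[1:,4]); P=X[l==i]; return rect(P[:,:2])+(np.median(P[:,2]),P[:,:2].mean(0),len(P))
E
python3 - <<'E'
from h import *
np.set_printoptions(precision=4,suppress=True)
f=grab('wrist');X=cloud(f)
for b in bars(f): print('bar',*b)
print('lug',blob(X,(.497,-.03),.06,.05,.08))
d=f['image'].max(-1)
v=(f['image'].sum(-1)<120); ww=v&(X[...,1]>-.15)
print('lugtop',blob(X,(.497,-.03),.06,.063,.08))
for n in('top','side'):
    g=np.load('last_'+n+'.npz');Y=cloud(g)
    print(n,'plate',blob(Y,(.595,-.02),.17,.058,.072)); print('grip',blob(Y,(.595,-.02),.1,.088,.108)); print('lug',blob(Y,(.497,-.03),.05,.055,.08))
    # right end and left end of rail top edges
    print('post',blob(Y,(.7,.2),.2,.14,.3))
E
```

```text
bar [0.5869 0.1871] [132.2745  92.435 ] 87.9660873413086 0.013160823719407752 5559
bar [ 0.5853 -0.2379] [136.1457 105.7434] 88.7529067993164 0.013353378639007363 6999
bar [0.4177 0.0746] [89.4754 23.7314] -18.871414184570312 0.022800765326048675 1246
bar [ 0.4582 -0.3764] [24.0253 10.4903] 19.430749893188477 0.01630709303032172 75
bar [ 0.4105 -0.0915] [89.3446 24.6387] -10.164054870605469 0.022970279236537713 1263
bar [ 0.3892 -0.2743] [90.8883 25.3016] -69.58189392089844 0.022737098998901598 1251
lug (array([ 0.5446, -0.0314]), array([94.639 , 24.1557]), 88.81729888916016, np.float64(0.06375163477721936), array([ 0.5421, -0.031 ]), 1653)
lugtop (array([ 0.5446, -0.0313]), array([93.8792, 24.0918]), 88.95039367675781, np.float64(0.06393883680220001), array([ 0.5426, -0.0314]), 1336)
top plate (array([ 0.598 , -0.0262]), array([256.7655, 138.625 ]), 88.85079956054688, np.float64(0.06470565412174495), array([ 0.5973, -0.0259]), 2095)
grip (array([ 0.5979, -0.0268]), array([70.9428, 17.6262]), -2.1644973754882812, np.float64(0.09834802523551203), array([ 0.5984, -0.0266]), 91)
lug (ar
[... 156 characters left out ...]
0.1706]), array([88.7894, 30.0798]), 0.24397802352905273, np.float64(0.18642165442102204), array([0.6866, 0.1706]), 217)
side plate (array([ 0.6032, -0.0268]), array([267.6458, 140.1192]), 89.03689575195312, np.float64(0.06466387536757874), array([ 0.6011, -0.0424]), 2213)
grip (array([ 0.6023, -0.0294]), array([69.7953, 25.5155]), 2.2864737510681152, np.float64(0.09734549210824946), array([ 0.6021, -0.0312]), 143)
lug (array([ 0.5025, -0.0289]), array([25.7197, 24.8733]), 82.90228271484375, np.float64(0.06600845263235852), array([ 0.5016, -0.0306]), 60)
post (array([0.6901, 0.1713]), array([88.9486, 39.8392]), -3.75726318359375, np.float64(0.18341205278414466), array([0.6941, 0.1628]), 292)
```

```bash
python3 - <<'E'
from h import *
f=np.load('last_wrist.npz');X=cloud(f);d=f['image'].max(-1)<50
print('lug',blob(X,(.497,-.03),.028,.055,.08)); print('dark',blob(X,(.497,-.03),.04,.03,.08,d))
go((.502,-.026,.12),-1.1); go((.502,-.026,.062),-1.1)
E
python3 -m pendant '0 0 0 0' 50 | head -2
```

```text
lug (array([ 0.50237546, -0.02421364]), array([26.29323769, 19.94094276]), -4.4276275634765625, np.float64(0.06652227746085426), array([ 0.50226876, -0.02407732]), 439)
dark (array([ 0.50196628, -0.0246777 ]), array([24.24200058, 17.60726166]), -0.374908447265625, np.float64(0.06664073843659579), array([ 0.50188046, -0.02463907]), 388)
go [ 77.4 -11.2 144.4] turn 1.6 pos [ 0.4244 -0.0382  0.2643] head 0.48 j6 1.41
go [ 77.3 -11.1 202.4] turn 1.6 pos [ 0.4244 -0.0382  0.2643] head 0.48 j6 1.41
clock: 2.12
position: [0.4232, -0.0418, 0.2639]
```

```bash
python3 - <<'E'
from h import *
for i in range(3):
    s=ctrl.state(); print(s['clock'],s['position'],s['joint_velocities'],s['qpos'])
    ctrl.grab_frame('wrist')
s=ctrl.state(); print(s['clock'],s['position'],s['qpos'])
E
python3 -m pendant '0 0 0 0;0 0 0 0;0 0 0 0' 50 | head -2
python3 -c "
from plant import ctrl
s=ctrl.state(); print(s['clock'],s['position'],s['qpos'])"
```

```text
2.1167 [ 0.42321615 -0.04178915  0.2639004 ] [-0.06721221 -0.00600844  0.0107155  -0.0107629   0.00459022 -0.00531223] [-1.56723755e-01 -2.26773380e-01  2.10285782e+00 -3.99592608e-04
  1.26529004e+00  1.40906299e+00]
2.1667 [ 0.42288111 -0.04304658  0.26378963] [-0.04974022 -0.00363654  0.00578889 -0.00064588  0.00175991  0.00236432] [-1.59579065e-01 -2.26976225e-01  2.10322272e+00 -6.74181867e-04
  1.26536422e+00  1.40897323e+00]
2.2167 [ 0.42268841 -0.04392712  0.26373139] [-0.03342451 -0.00341606  0.00362264 -0.00048694 -0.00069077  0.00342276] [-1.61706730e-01 -2.27112992e-01  2.10343821e+00 -6.65095299e-04
  1.26534952e+00  1.40906717e+00]
2.2667 [ 0.42258818 -0.04446263  0.26368524] [-1.63086054e-01 -2.27180177e-01  2.10357653e+00 -5.30512716e-04
  1.26528059e+00  1.40926529e+00]
clock: 2.52
position: [0.4227, -0.0446, 0.2637]
2.5167 [ 0.42267824 -0.04464288  0.26372619] [-1.63769038e-01 -2.27080921e-01  2.10342252e+00 -1.09598476e-04
  1.26520102e+00  1.40966344e+00]
```

```bash

python3 -m pendant '79 -20 0 1; 79 -20 0 1; 79 -20 40 1; 79 -20 80 1; 79 -20 120 1; 79 -20 144 1; 79 -20 144 1; 79 -20 144 1' 60 >/dev/null
python3 -m pendant '0 0 0 0;0 0 0 0;0 0 0 0;0 0 0 0;0 0 0 0' >/dev/null
python3 - <<'E'
from h import *
f=grab('wrist','w2.png');X=cloud(f)
print('lug',blob(X,(.502,-.025),.03,.055,.08));go((.502,-.0245,.062),-1.1)
E
```

```text
lug (array([ 0.50280042, -0.02374507]), array([24.8867054 , 19.60062408]), -1.19879150390625, np.float64(0.06640955673565616), array([ 0.50468262, -0.02373876]), 1086)
go [-0.6  1.  58.8] turn 0.1 pos [ 0.5025 -0.0235  0.1208] head -1.0 j6 1.49
```

View pics/w2.png

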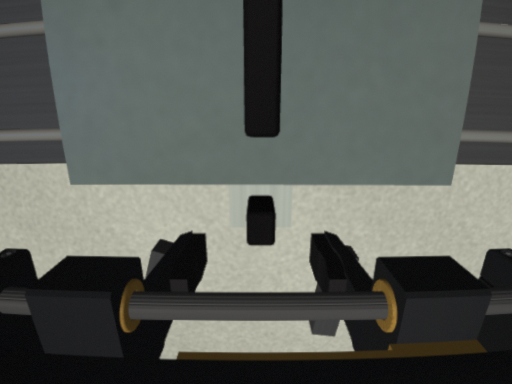

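The lug at (260,220) sits centred between the fingers. I'll descend and test the grip force on the lug with different opening commands.

```bash

python3 -m pendant '0 0 25 0;0 0 45 0; 0 0 58 0; 0 0 58 0;0 0 58 0;0 0 58 0' | grep -v rot
for o in 19 17 12; do echo; done >/dev/null
python3 -m pendant '0 0 0 0;0 0 0 0;0 0 0 0;0 0 0 0;0 0 0 0;0 0 0 0;0 0 0 0;0 0 0 0' 19| grep -v rot
python3 -m pendant '0 0 0 0;0 0 0 0;0 0 0 0;0 0 0 0' 17| grep -v rot
```

```text
clock: 4.15
position: [0.5026, -0.0235, 0.0626]
ft_force: [-0.9, -0.3, -0.3]
width: 0.68
finger_force: 0.0
clock: 4.82
position: [0.502, -0.0237, 0.0619]
ft_force: [-0.1, -1.9, 1.5]
width: 0.228
finger_force: 30.0
clock: 5.15
position: [0.5021, -0.0236, 0.0619]
ft_force: [-1.6, -2.3, 2.5]
width: 0.223
finger_force: 30.0
```

```bash
for o in 20 19.8 19.4; do python3 -m pendant '0 0 0 0;0 0 0 0;0 0 0 0' $o| egrep 'width|fing'; done
python3 -m pendant '0 2 0 0; 0 8 0 0; 0 16 0 0; 0 25 0 0; 0 34 0 0; 0 43 0 0; 0 52 0 0; 0 60 0 0' | grep -v rot
python3 -m pendant '0 6 0 0; 0 12 0 0; 0 18 0 0; 0 24 0 0; 0 30 0 0; 0 35 0 0; 0 39 0 0; 0 42 0 0' | grep -v rot
python3 -m pendant '0 0 0 0;0 0 0 0;0 0 0 0;0 0 0 0;0 0 0 0'| grep -v rot
```

```text
width: 0.232
finger_force: 1.3
width: 0.228
finger_force: 10.1
width: 0.226
finger_force: 30.0
clock: 6.57
position: [0.5009, -0.0847, 0.0617]
ft_force: [1.8, 4.1, 0.3]
width: 0.223
finger_force: 30.0
clock: 7.23
position: [0.5001, -0.1254, 0.0617]
ft_force: [2.8, 16.5, 4.6]
width: 0.228
finger_force: 29.3
clock: 7.65
position: [0.5001, -0.1253, 0.0617]
ft_force: [1.5, 3.2, 2.7]
width: 0.226
finger_force: 30.0
```

```bash

python3 -m pendant '0 0 0 0;0 0 0 0;0 0 0 0; 0 0 -30 0;0 0 -60 0; 0 0 -90 0; 0 0 -100 0;0 0 -100 0' 50 >/dev/null
python3 -m pendant '30 0 0 0;50 0 0 0;50 0 0 0;50 0 0 0;50 0 0 0;50 0 0 0;50 0 0 0' >/dev/null
python3 - <<'E'
from h import *
f=grab('wrist');X=cloud(f)
print('grip',blob(X,(.60,-.127),.06,.09,.11));print('plate',blob(X,(.60,-.127),.15,.058,.07));go((.601,-.127,.094),-1.1)
f=grab('top');X=cloud(f);print('lug',blob(X,(.501,-.126),.024,.05,.08))
for b in bars(f)+bars(grab('side')): print(*b)
E
```

```text
grip (array([ 0.60039825, -0.12581021]), array([69.26084137, 18.09837914]), -1.1947402954101562, np.float64(0.09872168787271698), array([ 0.6023291 , -0.12590301]), 2916)
plate (array([ 0.6001825 , -0.12580721]), array([257.83056641, 138.85353088]), 88.67437744140625, np.float64(0.06387423720677399), array([ 0.60651353, -0.12622786]), 56038)
go [52.  -0.1 67.1] turn 0.1 pos [ 0.5491 -0.1262  0.1612] head -1.01 j6 1.32
lug (array([ 0.49561789, -0.12517062]), array([22.61551857, 19.35712433]), 1.2174954414367676, np.float64(0.06625937232422144), array([ 0.49598438, -0.12388714]), 38)
[0.63936707 0.10425896] [209.37084961 204.88594055] -1.4141998291015625 0.016408689163656474 1328
[0.60273926 0.23539784] [129.36552429  34.9776268 ] -1.2360916137695312 0.016273052175520997 190
[ 0.59212195 -0.28942691] [128.24182129  31.10181427] 0.002140096155926585 0.01599659250995257 184
[ 0.48825446 -0.39748318] [90.92441559 25.19947815] -19.03057098388672 0.02368717906614047 154
[0.41374533 0.07504748] [89.11842346 24.42184067] -18.699325561523438 0.023798316625299888 143
[ 0.38487729 -0.27356219] [89.64762878 23.18080521] -69.99429130554199 0.02345854097418928 140
[0.55378961 0.15219803] [190.25665283  25.33094215] 88.60768127441406 0.014259091730439311 144
[0.69283826 0.13008157] [147.20091248 107.97702026] 84.63638305664062 0.015051402890239169 358
[0.41746649 0.07250572] [90.4562149 31.6479969] -17.491188049316406 0.02192050020689254 198
[ 0.41028857 -0.09303674] [89.58904266 30.46501541] -10.584159851074219 0.023180267367717333 229
[ 0.59650623 -0.26575742] [127.52854919  92.39556122] -1.2692337036132812 0.01604922168584429 623
[ 0.38820621 -0.27578293] [94.77139282 25.15584755] -68.8512191772461 0.023739158609587842 264
[ 0.27310776 -0.26914746] [90.02439117 24.82381248] 25.752506256103516 0.01801943744242617 75
[ 0.49136789 -0.39806491] [87.94967651 28.9846077 ] -19.567909240722656 0.023494362905395756 329
```

```bash

python3 -m pendant '30 0 0 0;51 0 0 0;51 0 20 0;51 0 40 0;51 0 55 0;51 0 67 0;51 0 67 0;51 0 67 0' | grep -v rot
python3 -m pendant '0 0 0 0;0 0 0 0;0 0 0 0;0 0 0 0;0 0 0 0;0 0 0 0;0 0 0 0;0 0 0 0' 10 | grep -v rot
python3 -m pendant '0 0 -2 0;0 0 -6 0;0 0 -14 0;0 0 -25 0;0 0 -40 0;0 0 -55 0;0 0 -65 0;0 0 -75 0' | grep -v rot
python3 -m pendant '0 0 0 0;0 0 0 0;0 0 0 0;0 0 0 0' | grep -v rot
```

```text
clock: 9.72
position: [0.6005, -0.1271, 0.0942]
ft_force: [0.3, 0.7, 0.8]
width: 0.562
finger_force: 0.0
clock: 10.38
position: [0.6015, -0.1273, 0.0954]
ft_force: [-1.4, -0.5, 4.1]
width: 0.201
finger_force: 30.0
clock: 11.05
position: [0.6015, -0.1273, 0.1714]
ft_force: [0.8, -0.0, -3.2]
width: 0.202
finger_force: 30.0
clock: 11.38
position: [0.6003, -0.127, 0.1685]
ft_force: [-0.3, -0.1, -3.0]
width: 0.197
finger_force: 30.0
```

```bash

python3 -m pendant '-15 0 0 0;-40 -5 0 0;-70 -20 0 0;-100 -40 0 0;-130 -60 0 0;-155 -85 0 0;-175 -115 0 0;-187 -145 0 0' | grep -v rot
python3 -m pendant '0 -35 0 0;0 -70 0 0;0 -105 0 0;0 -140 0 0;0 -175 0 0;0 -210 0 0;0 -240 0 0;0 -260 0 0' | grep -v rot
python3 -m pendant '0 -9 0 0;0 -9 0 0;0 -9 0 0;0 -9 0 0;0 -9 0 0;0 -9 0 0' | grep -v rot
python3 - <<'E'
from h import *
grab('top','t3.png');go((.42,.29,.044),-1)
E
```

```text
clock: 12.05
position: [0.4133, 0.0217, 0.1684]
ft_force: [0.0, -0.1, -2.9]
width: 0.2
finger_force: 30.0
clock: 12.72
position: [0.4206, 0.2837, 0.169]
ft_force: [-0.2, 0.2, -2.1]
width: 0.204
finger_force: 30.0
clock: 13.22
position: [0.4214, 0.2888, 0.1696]
ft_force: [-0.3, 0.5, -2.8]
width: 0.2
finger_force: 30.0
go [ -1.5  -1.  125.7] turn -0.1 pos [0.4215 0.289  0.1697] head -1.09 j6 2.14
```

View pics/t3.png

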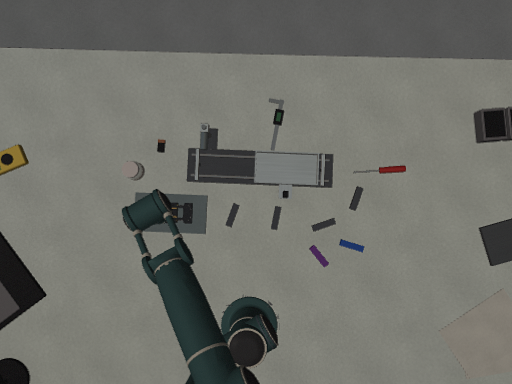

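The cover hangs over free bench at (172,213), clear of the bar at (232,215) and the jar at (134,169). The tray is open at the right stop at (290,168). I'll lower the cover.

```bash

python3 -m pendant '0 0 20 0;0 0 50 0;0 0 80 0;0 0 100 0;0 0 112 0;0 0 118 0;0 0 121 0;0 0 123 0' | grep -v rot
python3 -m pendant '0 0 1 0;0 0 2 0;0 0 2 0;0 0 2 0' | grep -v rot
```

```text
clock: 13.93
position: [0.4223, 0.2904, 0.0474]
ft_force: [1.0, -0.1, -2.6]
width: 0.2
finger_force: 30.0
clock: 14.27
position: [0.422, 0.2904, 0.0455]
ft_force: [-0.3, -0.1, -2.9]
width: 0.205
finger_force: 30.0
```

```bash

python3 -m pendant '0 0 1 0;0 0 2 0;0 0 3 0;0 0 3 0;0 0 3 0' | grep -v rot
```

```text
clock: 14.68
position: [0.422, 0.2904, 0.0454]
ft_force: [-8.7, -5.6, 22.9]
width: 0.2
finger_force: 30.0
```

```bash

python3 -m pendant '0 0 -3 0;0 0 -3 0;0 0 -3 0' | grep -v rot
python3 -m pendant '0 0 0 0;0 0 0 0;0 0 0 0;0 0 -20 0;0 0 -50 0; 0 0 -90 0; 0 0 -115 0;0 0 -115 0' 45|grep -v rot
python3 -m pendant '0 40 0 0;0 80 0 3;0 120 0 8;0 160 0 13;0 195 0 17;0 212 0 17;0 212 0 17;0 212 0 17' |grep -v rot
python3 -m pendant '0 0 0 0;0 0 0 0;0 0 0 0;0 0 0 0' | head -1
python3 - <<'E'
from h import *
f=grab('wrist','w4.png');X=cloud(f)
for b in bars(f): print(*b)
print('barA',blob(X,(.416,.075),.07,.014,.035))
go((.416,.0745,.03),-18.7)
g=grab('top');Y=cloud(g);print('cover',blob(Y,(.42,.29),.16,.01,.022),blob(Y,(.42,.29),.06,.04,.06))
E
```

```text
clock: 14.93
position: [0.422, 0.2904, 0.0454]
ft_force: [-0.7, 0.2, 5.6]
width: 0.203
finger_force: 30.0
clock: 15.6
position: [0.4251, 0.2923, 0.1661]
ft_force: [0.0, 0.8, 1.0]
width: 0.513
finger_force: 0.0
clock: 16.27
position: [0.4173, 0.0774, 0.1589]
ft_force: [1.2, -0.2, 0.0]
width: 0.511
finger_force: 0.0
clock: 16.6
[0.54431598 0.0896778 ] [369.03067017 108.63619232] 71.00792694091797 0.013144339019381947 18479
[ 0.50080441 -0.11417729] [24.60645103  3.76347399] -5.960746765136719 0.030718764431217106 56
[ 0.41094333 -0.09119698] [89.66228485 25.1573391 ] -9.809532165527344 0.022747452136355463 2882
[0.4175759  0.07560847] [89.62080383 23.17305374] -19.033218383789062 0.022906767303723152 2197
[0.42323926 0.25671729] [188.12936401 131.78292847] 89.01020812988281 0.013755904651244068 12785
barA (array([0.41770709, 0.07598883]), array([89.62080383, 23.97775269]), -19.033218383789062, np.float64(0.022897150050609633), array([0.42045953, 0.07506356]), 2270)
go [ -0.2   4.7 129.6] turn 0.8 pos [0.4177 0.0789 0.1596] head -17.91 j6 2.01
cover (array([0.41529349, 0.30565247]), array([236.79734802, 142.97384644]), 88.19756317138672, np.float64(0.015424863418187038), array([0.41672133, 0.31005948]), 1548) (array([0.41551053, 0.29067535]), array([68.32929993, 19.76233673]), -1.9923171997070312, np.float64(0.04995538951985462), array([0.41692438, 0.29007209]), 91)
```

View pics/w4.png

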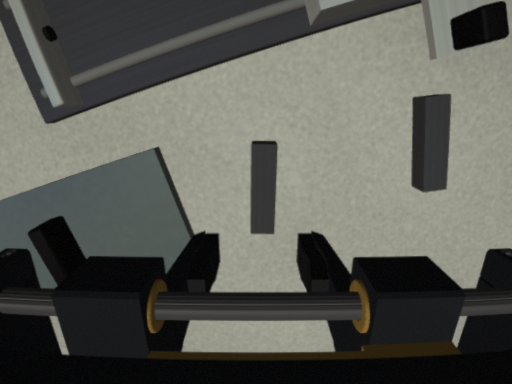

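The bar at (262,187) is dark grey graphite, centred and aligned between the fingers. The cover lies flat (plate top 15 mm, grip top 50 mm). I'll descend and close lightly.

```bash

python3 -m pendant '1 3 30 1;1 3 65 1;1 3 95 1;1 3 115 1;1 3 124 1;1 3 129 1;1 3 129 1;1 3 129 1' | grep -v rot
python3 -m pendant '0 0 0 0;0 0 0 0;0 0 0 0;0 0 0 0;0 0 0 0;0 0 0 0' 24.1 | grep -v rot
python3 -m pendant '0 0 0 0;0 0 0 0;0 0 0 0' 23.9 | egrep 'width|fing'
python3 -m pendant '0 0 0 0;0 0 0 0;0 0 0 0' 23.8 | egrep 'width|fing'
```

```text
clock: 17.37
position: [0.4188, 0.0751, 0.0316]
ft_force: [1.3, 0.4, -0.7]
width: 0.516
finger_force: 0.0
clock: 17.87
position: [0.4179, 0.0749, 0.031]
ft_force: [0.0, 0.1, -0.8]
width: 0.271
finger_force: 0.1
width: 0.27
finger_force: 5.1
width: 0.271
finger_force: 10.1
```

```bash

python3 -m pendant '0 0 0 0;0 0 -4 0;0 0 -15 0;0 0 -35 0;0 0 -60 0;0 0 -80 0;0 0 -90 0;0 0 -90 0' 23.75 | grep -v rot
python3 - <<'E'
from h import *
go((.602,-.048,.121),-1.1)
E
```

```text
clock: 19.03
position: [0.4194, 0.0752, 0.1229]
ft_force: [0.1, 0.7, -1.2]
width: 0.272
finger_force: 12.5
go [212.7  57.1   2.6] turn -17.9 pos [0.4194 0.0752 0.1229] head -19.0 j6 2.02
```

```bash

python3 -m pendant '20 5 0 -3;50 13 0 -6;85 23 0 -9;120 32 0 -12;150 40 0 -15;180 48 0 -18;200 54 0 -18;213 57 0 -18' | grep -v rot
python3 -m pendant '0 0 0 0;0 0 0 0;0 0 0 0;0 0 0 0;0 0 0 0' | grep -v rot
python3 - <<'E'
from h import *
go((.602,-.048,.065),-1.1)
f=grab('wrist','w5.png');X=cloud(f)
m=(X[...,2]>.02)&(X[...,2]<.042)&(abs(X[...,0]-.6)<.045)&(X[...,1]<-.09)&(X[...,1]>-.23);print('floor',np.median(X[m][:,2]),m.sum())
m=(X[...,2]>.052)&(X[...,2]<.07)&(abs(X[...,0]-.6)<.08)&(X[...,1]<.02);print('rim',np.median(X[m][:,2]),rect(X[m][:,:2]))
E
```

```text
clock: 19.7
position: [0.6015, -0.0499, 0.1184]
ft_force: [-0.1, -0.7, -0.8]
width: 0.273
finger_force: 12.5
clock: 20.12
position: [0.5994, -0.0476, 0.1203]
ft_force: [0.0, 0.3, -1.7]
width: 0.272
finger_force: 12.5
go [ 2.7  0.4 55.3] turn 0.1 pos [ 0.5994 -0.0476  0.1203] head -0.95 j6 1.47
floor 0.030957509846911344 17511
rim 0.06064781931288807 (array([ 0.60209546, -0.12447463]), array([236.86738586, 118.58634186]), 88.85826110839844)
```

View pics/w5.png

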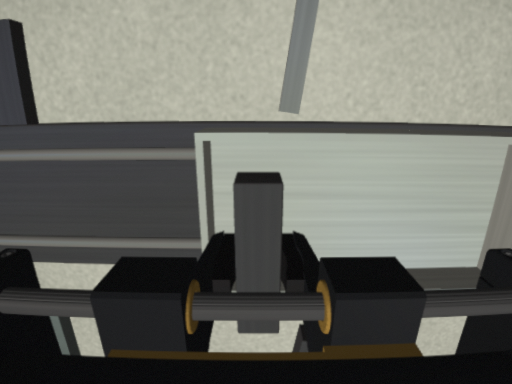

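The picture shows the bar held at (258,250) over the left part of the tray (wall at (208,200)), with the floor to the right empty. I'll shift 4 mm away from the wall and lower.

```bash

python3 -m pendant '2 4 0 0;2 4 10 0;2 4 25 0;2 4 38 0;2 4 47 0;2 4 52 0;2 4 55 0;2 4 55 0' | grep -v rot
python3 -m pendant '0 0 0 0;0 0 0 0;0 0 1 0;0 0 1 0;0 0 1 0;0 0 1 0' | grep -v rot
```

```text
clock: 20.83
position: [0.6019, -0.0523, 0.0647]
ft_force: [0.3, -0.1, -1.6]
width: 0.273
finger_force: 12.5
clock: 21.33
position: [0.6026, -0.0524, 0.065]
ft_force: [0.2, -0.2, -0.3]
width: 0.273
finger_force: 12.5
```

```bash

python3 -m pendant '0 0 0 0;0 0 0 0;0 0 0 0;0 0 0 0;0 0 -20 0;0 0 -50 0;0 0 -80 0;0 0 -95 0' 32 | grep -v rot
python3 -m pendant '0 0 0 0;0 0 0 0;0 0 0 0;0 0 0 0' 45 >/dev/null
python3 - <<'E'
from h import *
go((.4107,-.0915,.16),-10)
g=grab('top');Y=cloud(g);print('bar in tray',blob(Y,(.6,-.053),.06,.046,.06,g['image'].max(-1)<80))
for b in bars(g): print(*b)
E
```

```text
clock: 22.0
position: [0.6043, -0.0526, 0.1636]
ft_force: [0.4, -1.0, -0.4]
width: 0.36
finger_force: 0.0
go [-189.6   42.6   -1.8] turn 9.0 pos [ 0.601  -0.0522  0.1575] head -1.0 j6 1.46
bar in tray (array([ 0.56808801, -0.05061475]), array([27.09210587, 22.73150826]), 1.7448736429214478, np.float64(0.05561461258056887), array([ 0.56727948, -0.05081796]), 40)
[0.64025183 0.14347198] [216.43914795 209.24607849] 88.94385528564453 0.01638914227297374 1213
[ 0.5923479  -0.28968713] [128.02868652  29.70141029] -1.4725723266601562 0.016452594220646218 173
[ 0.55610938 -0.00866979] [49.35401154 38.58665848] -8.063529968261719 0.017019946114829095 45
[ 0.48831033 -0.39751477] [90.852005   25.39687538] -20.21167755126953 0.023479331631724186 152
[0.41624347 0.25649268] [188.43617249 135.83076477] 89.0956802368164 0.016618823900365457 1195
[ 0.38530576 -0.27452499] [90.86566925 23.36080933] -70.03729629516602 0.02259774168608642 144
```

Bar A is in the tray, with its top near 0.056. Next is bar B.

```bash

python3 -m pendant '-35 8 0 3;-70 16 0 6;-105 24 0 9;-140 32 0 9;-170 38 0 9;-189 43 0 9;-189 43 0 9;-189 43 0 9' >/dev/null
python3 -m pendant '0 0 0 0;0 0 0 0;0 0 0 0;0 0 0 0' >/dev/null
python3 - <<'E'
from h import *
f=grab('wrist');X=cloud(f)
c,s,a,z,_,n=blob(X,(.4107,-.0915),.07,.014,.035);print(c,s,a,z,n)
go((*c,.031),a)
E
```

```text
[ 0.41106223 -0.09143732] [88.68373871 23.939188  ] -10.158401489257812 0.02292574110935814 2244
go [-2.400e+00 -1.000e-01  1.287e+02] turn 0.2 pos [ 0.4135 -0.0919  0.1597] head -9.96 j6 1.47
```

```bash

python3 -m pendant '-2 0 30 0;-2 0 65 0;-2 0 95 0;-2 0 115 0;-2 0 124 0;-2 0 128 0;-2 0 128 0;-2 0 128 0' | grep -v rot
python3 -m pendant '0 0 0 0;0 0 0 0;0 0 0 0;0 0 0 0;0 0 0 0;0 0 0 0' 24.1 | egrep 'pos|width|fing'
python3 -m pendant '0 0 0 0;0 0 0 0;0 0 0 0' 23.75 | egrep 'width|fing'
python3 -m pendant '0 0 0 0;0 0 -4 0;0 0 -15 0;0 0 -35 0;0 0 -60 0;0 0 -80 0;0 0 -90 0;0 0 -90 0' 23.75 | grep -v rot
python3 - <<'E'
from h import *
go((.602,-.103,.121),-1.1)
E
```

```text
clock: 24.1
position: [0.412, -0.092, 0.0327]
ft_force: [-0.2, -0.8, 0.8]
width: 0.51
finger_force: 0.0
position: [0.4113, -0.092, 0.0322]
width: 0.271
finger_force: 0.5
width: 0.268
finger_force: 12.4
clock: 25.52
position: [0.4122, -0.0919, 0.1237]
ft_force: [0.4, -0.0, -1.2]
width: 0.271
finger_force: 12.3
go [188.8 -22.1   3.5] turn -8.9 pos [ 0.4122 -0.0919  0.1237] head -10.0 j6 1.47
```

```bash

python3 -m pendant '20 -2 0 -2;50 -6 0 -5;85 -10 0 -9;115 -14 0 -9;145 -17 0 -9;170 -20 0 -9;183 -22 0 -9;190 -22 0 -9' | grep fing
python3 -m pendant '0 0 0 0;0 0 0 0;0 0 0 0;0 0 0 0;0 0 0 0' | grep -v rot
python3 - <<'E'
from h import *
go((.602,-.103,.0655),-1.1)
E
```

```text
finger_force: 12.3
clock: 26.6
position: [0.6008, -0.103, 0.1217]
ft_force: [0.2, 0.2, 0.4]
width: 0.27
finger_force: 12.3
go [ 1.3  0.  56.2] turn 0.1 pos [ 0.6008 -0.103   0.1217] head -1.01 j6 1.38
```

```bash

python3 -m pendant '1 0 0 0;1 0 10 0;1 0 25 0;1 0 38 0;1 0 47 0;1 0 52 0;1 0 55 0;1 0 55 0' | grep fing
python3 -m pendant '0 0 0 0;0 0 0 0;0 0 1 0;0 0 1 0;0 0 1 0;0 0 1 0' | grep -v rot
python3 -m pendant '0 0 0 0;0 0 0 0;0 0 0 0;0 0 0 0;0 0 -20 0;0 0 -50 0;0 0 -80 0;0 0 -95 0' 32 | grep fing
python3 -m pendant '-20 20 0 10;-50 40 0 20;-80 60 0 25;-110 80 0 30;-140 100 0 37;-160 120 0 44;-180 140 0 51;-210 170 0 58' 45 | grep pos
python3 - <<'E'
from h import *
go((.388,-.2745,.16),-69.6)
E
```

```text
finger_force: 12.3
clock: 27.77
position: [0.6028, -0.1031, 0.066]
ft_force: [-0.5, -0.1, -1.6]
width: 0.275
finger_force: 12.3
finger_force: 0.0
position: [0.3901, -0.269, 0.1612]
go [3.6 4.7 1.2] turn 11.0 pos [ 0.3901 -0.269   0.1612] head -58.57 j6 1.94
```

```bash

python3 -m pendant '4 5 0 6;4 5 0 11;4 5 0 11;4 5 0 11;4 5 0 11;4 5 0 11' >/dev/null
python3 - <<'E'
from h import *
f=grab('wrist','w6.png');X=cloud(f)
c,s,a,z,_,n=blob(X,(.388,-.2745),.07,.014,.035);print(c,s,a,z,n)
go((*c,.031),a)
g=grab('top');Y=cloud(g)
for b in bars(g): print(*b)
print([blob(Y,p,.06,.046,.066,g['image'].max(-1)<80) for p in((.6,-.053),(.6,-.103))])
E
```

```text
[ 0.38879285 -0.27441345] [89.60749817 23.45281219] -69.84217262268066 0.022862383453572818 2259
go [ 1.000e-01 -3.000e-01  1.297e+02] turn 0.7 pos [ 0.3885 -0.2745  0.1607] head -69.17 j6 2.11
[0.63501837 0.07820414] [257.35778809 209.34455872] 86.24604034423828 0.016770916629671895 1432
[0.60284778 0.2359118 ] [129.42649841  34.26807404] -1.7177200317382812 0.01622571797931651 190
[ 0.59208319 -0.29012057] [129.12612915  30.60449409] -1.2180252075195312 0.01588542980816451 185
[ 0.48821228 -0.3976167 ] [90.47889709 25.27970886] -18.21715545654297 0.022641733138156424 155
[0.41583994 0.25632349] [188.11851501 136.6121521 ] 88.94634246826172 0.016503962709828048 1232
[ 0.37539938 -0.24812711] [33.84906769 23.52681541] -70.59341049194336 0.02447689129147112 43
[(array([ 0.59815424, -0.04998963]), array([87.21929169, 22.69174767]), 1.3046209812164307, np.float64(0.055303611647891535), array([ 0.59710384, -0.05114099]), 138), (array([ 0.59770813, -0.1025955 ]), array([90.17362976, 22.89797401]), 0.7224965691566467, np.float64(0.05508019851240593), array([ 0.59868403, -0.10186399]), 143)]
```

View pics/w6.png

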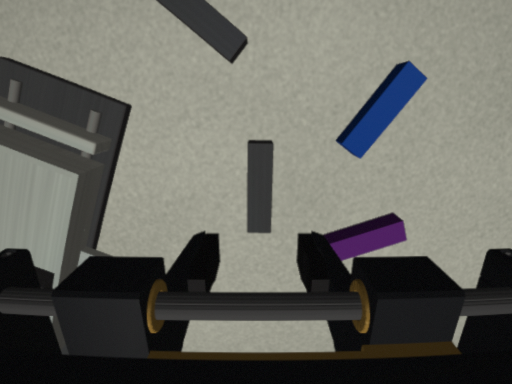

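Bar C is centred at (260,187). Purple at (370,238) and blue at (383,110) stay clear of the fingers. I'll narrow the opening to 38 and grasp.

```bash

python3 -m pendant '0 0 30 1;0 0 65 1;0 0 95 1;0 0 115 1;0 0 124 1;0 0 129 1;0 0 129 1;0 0 129 1' 38 | grep -v rot
python3 -m pendant '0 0 0 0;0 0 0 0;0 0 0 0;0 0 0 0;0 0 0 0;0 0 0 0' 24.1 | egrep 'pos|width|fing'
python3 -m pendant '0 0 0 0;0 0 0 0;0 0 0 0' 23.75 | egrep 'width|fing'
python3 -m pendant '0 0 0 0;0 0 -4 0;0 0 -15 0;0 0 -35 0;0 0 -60 0;0 0 -80 0;0 0 -90 0;0 0 -90 0' 23.75 | grep -v rot
python3 - <<'E'
from h import *
go((.601,-.154,.121),-1.1)
E
```

```text
clock: 30.37
position: [0.3891, -0.2754, 0.0326]
ft_force: [0.6, -0.2, -0.1]
width: 0.432
finger_force: 0.0
position: [0.3885, -0.275, 0.0321]
width: 0.275
finger_force: 0.3
width: 0.271
finger_force: 12.3
clock: 31.78
position: [0.3897, -0.2762, 0.1247]
ft_force: [0.4, -0.1, -1.1]
width: 0.27
finger_force: 12.3
go [ -43.8 -240.1    4.2] turn -69.2 pos [ 0.3897 -0.2762  0.1247] head -70.3 j6 2.13
```

```bash

python3 -m pendant '-5 -15 0 -6;-10 -40 0 -13;-15 -70 0 -20;-20 -100 0 -27;-25 -135 0 -34;-30 -165 0 -41;-35 -195 0 -48;-40 -220 0 -55' | grep fing
python3 -m pendant '0 0 0 -6;0 0 0 -12;0 0 0 -14;0 0 0 -14;0 0 0 -14;0 0 0 -14;0 0 0 -14' | grep -v rot
python3 - <<'E'
from h import *
go((.601,-.154,.121),-1.1)
E
```

```text
finger_force: 12.3
clock: 33.03
position: [0.5813, -0.1631, 0.1212]
ft_force: [-0.1, -0.4, -1.3]
width: 0.265
finger_force: 12.3
go [19.4 -9.6  0.2] turn -0.3 pos [ 0.5813 -0.1631  0.1212] head -1.36 j6 1.28
```

```bash

python3 -m pendant '10 -5 0 0;20 -10 0 0;20 -10 0 0;20 -10 0 0;20 -10 0 0;20 -10 0 0' | grep -v rot
python3 -m pendant '0 0 0 0;0 0 10 0;0 0 25 0;0 0 38 0;0 0 47 0;0 0 52 0;0 0 54 0;0 0 54 0' | grep fing
python3 -m pendant '0 0 0 0;0 0 0 0;0 0 1 0;0 0 1 0;0 0 1 0;0 0 1 0' | grep -v rot
```

```text
clock: 33.53
position: [0.6019, -0.1534, 0.1216]
ft_force: [0.1, -0.8, -1.1]
width: 0.269
finger_force: 12.3
finger_force: 12.3
clock: 34.7
position: [0.6022, -0.1535, 0.067]
ft_force: [0.1, -0.3, -1.0]
width: 0.271
finger_force: 12.3
```

```bash

python3 -m pendant '0 0 1 0;0 0 1.5 0;0 0 1.5 0;0 0 1.5 0' | grep -v rot
python3 -m pendant '0 0 0 0;0 0 0 0;0 0 0 0;0 0 0 0;0 0 -20 0;0 0 -50 0;0 0 -80 0;0 0 -95 0' 32 | grep fing
python3 -m pendant '-10 25 0 3;-30 60 0 9;-45 95 0 15;-60 130 0 17;-75 165 0 17;-90 200 0 17;-100 230 0 17;-107 243 0 17' 45 | grep pos
python3 -m pendant '0 0 0 0;0 0 0 0;0 0 0 0;0 0 0 0;0 0 0 0' >/dev/null
python3 - <<'E'
from h import *
f=grab('wrist');X=cloud(f)
c,s,a,z,_,n=blob(X,(.491,-.398),.07,.014,.035);print(c,s,a,z,n)
go((*c,.031),a)
E
```

```text
clock: 35.03
position: [0.6019, -0.1535, 0.0651]
ft_force: [-0.5, -0.4, -1.0]
width: 0.267
finger_force: 12.3
finger_force: 0.0
position: [0.4882, -0.3977, 0.1606]
[ 0.49244934 -0.39803467] [89.0736618  23.52521133] -18.510910034179688 0.022939237669768322 2275
go [  3.8   4.4 129.2] turn 0.3 pos [ 0.4903 -0.3927  0.1602] head -18.19 j6 1.17
```

```bash

python3 -m pendant '4 4 30 0;4 4 65 0;4 4 95 0;4 4 115 0;4 4 124 0;4 4 129 0;4 4 129 0;4 4 129 0' | grep -v rot
python3 -m pendant '0 0 0 0;0 0 0 0;0 0 0 0;0 0 0 0;0 0 0 0;0 0 0 0' 24.1 | egrep 'pos|width|fing'
python3 -m pendant '0 0 0 0;0 0 0 0;0 0 0 0' 23.75 | egrep 'width|fing'
python3 -m pendant '0 0 0 0;0 0 -4 0;0 0 -15 0;0 0 -35 0;0 0 -60 0;0 0 -80 0;0 0 -90 0;0 0 -90 0' 23.75 | grep -v rot
python3 - <<'E'
from h import *
go((.600,-.204,.121),-1.1)
E
```

```text
clock: 37.5
position: [0.4931, -0.3995, 0.0325]
ft_force: [0.1, 0.5, -0.1]
width: 0.509
finger_force: 0.0
position: [0.4924, -0.3996, 0.0318]
width: 0.275
finger_force: 0.5
width: 0.268
finger_force: 12.5
clock: 38.92
position: [0.4937, -0.4002, 0.1247]
ft_force: [0.4, 0.2, -1.3]
width: 0.271
finger_force: 12.4
go [  39.4 -219.7    3.4] turn -17.2 pos [ 0.4937 -0.4002  0.1247] head -18.29 j6 1.17
```

```bash

python3 -m pendant '5 -20 0 -3;10 -55 0 -6;15 -90 0 -9;20 -125 0 -13;27 -160 0 -17;33 -190 0 -17;37 -210 0 -17;39 -220 0 -17' | grep fing
python3 -m pendant '0 0 0 0;0 0 0 0;0 0 0 0;0 0 0 0;0 0 0 0;0 0 0 0' | grep -v rot
python3 - <<'E'
from h import *
go((.600,-.204,.065),-1.1)
E
```

```text
finger_force: 12.4
clock: 40.08
position: [0.5977, -0.2035, 0.1212]
ft_force: [0.6, 0.3, -1.4]
width: 0.271
finger_force: 12.4
go [ 2.3  0.4 56.2] turn -0.3 pos [ 0.5977 -0.2035  0.1212] head -1.38 j6 1.23
```

```bash

python3 -m pendant '2 1 0 0;2 1 10 0;2 1 25 0;2 1 38 0;2 1 47 0;2 1 52 0;2 1 55 0;2 1 55 0' | grep fing
python3 -m pendant '0 0 0 0;0 0 0 0;0 0 1 0;0 0 1.5 0;0 0 1.5 0;0 0 1.5 0' | grep -v rot
python3 -m pendant '0 0 0 0;0 0 0 0;0 0 0 0;0 0 0 0;0 0 -20 0;0 0 -50 0;0 0 -80 0;0 0 -110 0' 32 | grep fing
python3 -m pendant '-35 0 0 0;-60 -20 0 0;-80 -55 0 0;-80 -75 0 0;-80 -75 0 0;-80 -75 0 0;-80 -75 0 0;-80 -75 0 0' 50 | grep pos
python3 - <<'E'
from h import *
f=grab('wrist','w7.png');X=cloud(f)
d=f['image'].max(-1)<75
for y in(-.053,-.104,-.154,-.204): 
    c,s,a,z,_,n=blob(X,(.601,y),.055,.044,.066,d&(abs(X[...,1]-y)<.022));print(c,s,a,z,n)
m=(X[...,2]>.056)&(X[...,2]<.07)&(abs(X[...,0]-.6)<.08)&(abs(X[...,1]+.125)<.14)&~d;print('rim',np.median(X[m][:,2]),rect(X[m][:,:2]))
E
```

```text
finger_force: 12.4
clock: 41.25
position: [0.6003, -0.2035, 0.0649]
ft_force: [-0.3, 0.4, -2.0]
width: 0.27
finger_force: 12.4
finger_force: 0.0
position: [0.5226, -0.1276, 0.175]
[ 0.6026618  -0.05214801] [88.24941254 24.053545  ] -1.0224761962890625 0.054679580016386425 3399
[ 0.60233801 -0.10258327] [88.33185577 23.72640991] -0.7464218139648438 0.05484417681057374 3227
[ 0.60347662 -0.15197162] [87.64206696 23.85864449] -1.4858474731445312 0.05487933780515744 3249
[ 0.60005145 -0.2016447 ] [88.51200867 24.07773781] -2.08599853515625 0.05485208033369707 3420
rim 0.06073951118806626 (array([ 0.59996283, -0.12596593]), array([241.8065033 , 123.18466949]), 88.9259033203125)
```

View pics/w7.png

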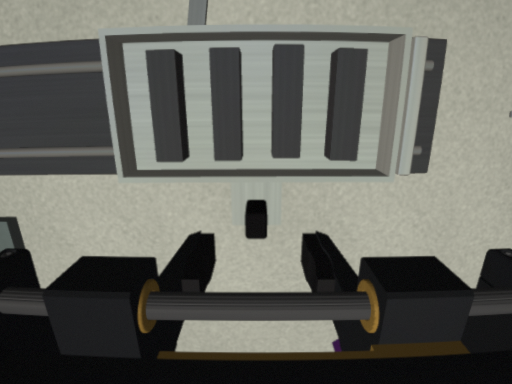

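All four bars lie flat in the tray at (168,105), (227,103), (288,100) and (347,104), with their tops near 0.055. The carriage is against the right stop at (410,100). Back to the cover.

```bash

python3 -m pendant '-10 -41 0 0;-20 -81 0 0;-30 -121 0 0;-40 -161 0 0;-50 -201 0 0;-60 -241 0 0;-70 -281 0 0;-80 -321 0 0' | grep pos
python3 -m pendant '-15 -41 0 0;-28 -80 0 0;-28 -90 0 0;-28 -90 0 0;-28 -90 0 0;-28 -90 0 0;-28 -90 0 0' >/dev/null
python3 - <<'E'
from h import *
f=grab('wrist');X=cloud(f)
c,s,a,z,_,n=blob(X,(.422,.29),.06,.04,.06);print('grip',c,s,a,z)
print('plate',blob(X,(.422,.29),.17,.009,.025))
go((.422,.2904,.0455),-1.1)
E
```

```text
position: [0.4493, 0.1974, 0.1749]
grip [0.42114813 0.29216971] [68.62051392 17.70769882] -1.283233642578125 0.048714729716051085
plate (array([0.42047095, 0.29146936]), array([257.19006348, 138.84735107]), 88.9098892211914, np.float64(0.013890275297575588), array([0.4282498 , 0.29146135]), 28727)
go [ -2.   -5.4 129.1] turn -0.3 pos [0.4239 0.285  0.1746] head -1.43 j6 2.14
```

```bash

python3 -m pendant '-2 -6 0 0;-2 -6 35 0;-2 -6 70 0;-2 -6 100 0;-2 -6 118 0;-2 -6 126 0;-2 -6 129 0;-2 -6 129 0' | grep fing
python3 -m pendant '0 0 0 0;0 0 0 0;0 0 0 0' | grep -v rot
python3 -m pendant '0 0 0 0;0 0 0 0;0 0 0 0;0 0 0 0;0 0 0 0;0 0 0 0;0 0 0 0' 10 | grep -v rot
python3 -m pendant '0 0 -2 0;0 0 -6 0;0 0 -14 0;0 0 -30 0;0 0 -55 0;0 0 -85 0;0 0 -110 0;0 0 -125 0' | grep -v rot
python3 -m pendant '0 0 0 0;0 0 0 0;0 0 0 0;0 0 0 0' | grep -v rot
```

```text
finger_force: 0.0
clock: 44.85
position: [0.4226, 0.2934, 0.0473]
ft_force: [0.5, 0.3, -0.5]
width: 0.568
finger_force: 0.0
clock: 45.43
position: [0.4212, 0.2922, 0.0458]
ft_force: [-1.1, -3.0, 3.8]
width: 0.2
finger_force: 30.0
clock: 46.1
position: [0.4225, 0.2937, 0.1744]
ft_force: [0.1, 1.4, -2.3]
width: 0.202
finger_force: 30.0
clock: 46.43
position: [0.4201, 0.292, 0.1688]
ft_force: [-0.1, -0.7, -3.2]
width: 0.197
finger_force: 30.0
```

```bash

python3 -m pendant '0 20 0 0;0 50 0 0;0 85 0 0;0 120 0 0;0 155 0 0;0 190 0 0;0 225 0 0;0 255 0 0' | grep fing
python3 -m pendant '10 35 0 0;35 70 0 0;65 100 0 0;95 125 0 0;125 145 0 0;150 155 0 0;170 160 0 0;180 162 0 0' | egrep 'pos|ing'
python3 -m pendant '0 0 0 0;0 0 0 0;0 0 0 0;0 0 0 0;0 0 0 0;0 0 0 0' | grep -v rot
python3 - <<'E'
from h import *
go((.600,-.127,.110),-1.1)
f=grab('wrist','w8.png');X=cloud(f)
print('grip',blob(X,(.60,-.126),.06,.15,.19))
E
```

```text
finger_force: 30.0
position: [0.5932, -0.1295, 0.1686]
finger_force: 30.0
clock: 48.27
position: [0.5912, -0.1278, 0.171]
ft_force: [0.1, -0.1, -2.9]
width: 0.202
finger_force: 30.0
go [ 8.8 -1.  61. ] turn -0.2 pos [ 0.5912 -0.1278  0.171 ] head -1.27 j6 1.34
grip (array([ 0.60308124, -0.12660342]), array([43.90452576, 38.71645737]), 35.92940902709961, np.float64(0.17369847332296195), array([ 0.60529301, -0.12678315]), 6382)
```

View pics/w8.png

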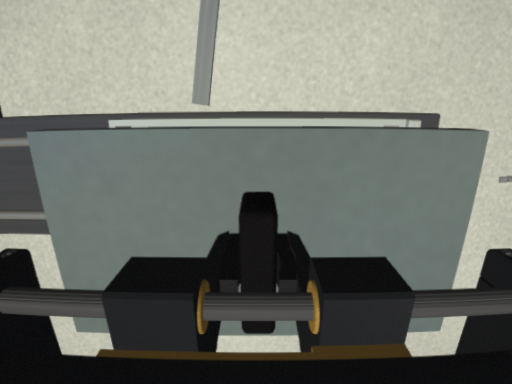

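The cover is held level over the tray: its rear edge is at row 130 with the tray rim just behind it at row 125. I'll check the plate's centre, then lower.

```bash

python3 -m pendant '9 -1 10 0;9 -1 25 0;9 -1 40 0;9 -1 52 0;9 -1 58 0;9 -1 60 0;9 -1 60 0;9 -1 60 0' | grep fing
python3 -m pendant '0 0 0 0;0 0 0 0;0 0 0 0' | grep -v rot
python3 - <<'E'
from h import *
f=grab('wrist');X=cloud(f)
m=(X[...,2]>.06)&(X[...,2]<.09)&(abs(X[...,0]-.6)<.09)&(abs(X[...,1]+.127)<.16);P=X[m];print('plate',rect(P[:,:2]),np.median(P[:,2]),P[:,0].max())
g=grab('top');Y=cloud(g)
m=(Y[...,2]>.068)&(Y[...,2]<.09)&(abs(Y[...,0]-.6)<.09)&(abs(Y[...,1]+.127)<.16);P=Y[m];print('top plate',rect(P[:,:2]),np.median(P[:,2]),P[:,0].max())
go((.600,-.127,.0955),-1.1)
E
```

```text
finger_force: 30.0
clock: 49.23
position: [0.6014, -0.1276, 0.1116]
ft_force: [-0.4, 0.1, -2.9]
width: 0.201
finger_force: 30.0
plate (array([ 0.58991821, -0.12626913]), array([258.68710327, 160.1587677 ]), 88.76272583007812) 0.07963606679999172 0.672640482429146
top plate (array([ 0.59666119, -0.12688588]), array([256.20285034, 138.72525024]), 88.82749938964844) 0.07993542577982576 0.6684147075940733
go [-1.2 -0.5 15.7] turn -0.2 pos [ 0.6012 -0.1276  0.1112] head -1.3 j6 1.34
```

```bash

python3 -m pendant '0 0 4 0;0 0 8 0;0 0 11 0;0 0 13 0;0 0 14 0;0 0 15 0;0 0 15 0;0 0 15 0' | grep -v rot
python3 -m pendant '0 0 1 0;0 0 2 0;0 0 2 0;0 0 2 0' | grep -v rot
```

```text
clock: 50.0
position: [0.6011, -0.1275, 0.0958]
ft_force: [-0.4, -0.1, -2.5]
width: 0.203
finger_force: 30.0
clock: 50.33
position: [0.6011, -0.1275, 0.0958]
ft_force: [-5.6, 1.3, 9.9]
width: 0.203
finger_force: 30.0
```

```bash

python3 -m pendant '0 0 -1 0;0 0 -2 0;0 0 -2 0' >/dev/null
python3 -m pendant '0 0 0 0;0 0 0 0;0 0 0 0;0 0 0 0;0 0 -15 0;0 0 -40 0;0 0 -70 0;0 0 -70 0' 50 | egrep 'pos|fing'
python3 -m pendant '-25 0 0 0;-55 0 0 0;-85 0 0 0;-101 0 0 0;-101 0 0 0;-101 0 0 0;-101 0 0 0;-101 0 0 0' 60 >/dev/null
python3 - <<'E'
from h import *
f=grab('wrist','w9.png');X=cloud(f)
print('grip',blob(X,(.60,-.126),.06,.09,.11));print('plate',blob(X,(.60,-.126),.16,.056,.072));c,s,a,z,_,n=blob(X,(.50,-.1255),.028,.055,.08);print('lug',c,s,a,z)
go((.5005,-.1255,.062),-1.1)
E
```

```text
position: [0.6048, -0.1285, 0.1723]
finger_force: 0.0
grip (array([ 0.60027246, -0.12630112]), array([68.90528107, 17.87322807]), -1.3450241088867188, np.float64(0.09864333003833248), array([ 0.60145439, -0.1263729 ]), 3272)
plate (array([ 0.59381616, -0.12623332]), array([257.67929077, 124.94087219]), 88.61003112792969, np.float64(0.06386472168002562), array([ 0.59598168, -0.12622427]), 53819)
lug [ 0.50111063 -0.12388547] [24.50532532 19.42011642] -1.4650955200195312 0.06660219603144399
go [-8.000e-01  1.000e-01  1.039e+02] turn -0.2 pos [ 0.5012 -0.1253  0.1659] head -1.28 j6 1.3
```

View pics/w9.png

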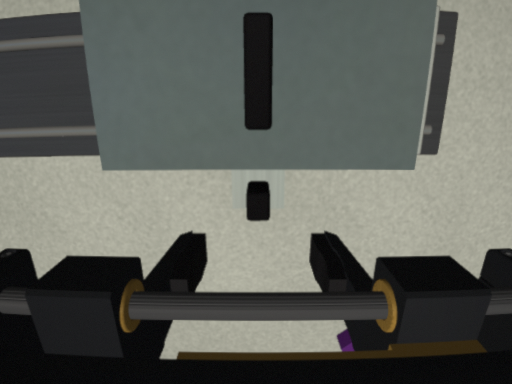

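The cover is seated, with grip top 0.0986 and plate 0.0639, the same as at the start. The lug at (258,200) is centred between the fingers. I'll grip it and slide slowly left.

```bash

python3 -m pendant '0 -1 30 0;0 -1 60 0; 0 -1 85 0;0 -1 97 0;0 -1 103 0;0 -1 103 0;0 -1 103 0;0 -1 103 0' | grep fing
python3 -m pendant '0 0 0 0;0 0 0 0;0 0 0 0;0 0 0 0;0 0 0 0;0 0 0 0;0 0 0 0;0 0 0 0' 15| grep -v rot
python3 -m pendant '0 -1 0 0; 0 -4 0 0; 0 -9 0 0; 0 -15 0 0; 0 -22 0 0; 0 -29 0 0; 0 -36 0 0; 0 -43 0 0' | egrep 'pos|force'
python3 -m pendant '0 -7 0 0; 0 -14 0 0; 0 -21 0 0; 0 -28 0 0; 0 -35 0 0; 0 -42 0 0; 0 -49 0 0; 0 -56 0 0' | egrep 'pos|force'
python3 -m pendant '0 -7 0 0; 0 -14 0 0; 0 -21 0 0; 0 -28 0 0; 0 -35 0 0; 0 -42 0 0; 0 -49 0 0; 0 -56 0 0' | egrep 'pos|force'
python3 -m pendant '0 -6 0 0; 0 -12 0 0; 0 -17 0 0; 0 -22 0 0; 0 -26 0 0; 0 -30 0 0; 0 -33 0 0; 0 -35 0 0' | egrep 'pos|force'
```

```text
finger_force: 0.0
clock: 53.3
position: [0.5, -0.1244, 0.0629]
ft_force: [-1.5, -0.7, 2.5]
width: 0.224
finger_force: 30.0
position: [0.5008, -0.0803, 0.0628]
ft_force: [-2.3, -3.5, 4.1]
finger_force: 30.0
position: [0.5019, -0.0244, 0.0628]
ft_force: [-2.9, -3.1, 4.9]
finger_force: 30.0
position: [0.5031, 0.0316, 0.0628]
ft_force: [-1.6, -4.2, 5.2]
finger_force: 30.0
position: [0.5038, 0.0667, 0.0628]
ft_force: [-1.3, -2.6, 5.5]
finger_force: 30.0
```

Travelled 191 mm so far. I'll creep on to the stop.

```bash

python3 -m pendant '0 -1 0 0; 0 -2 0 0; 0 -4 0 0; 0 -6 0 0; 0 -7 0 0; 0 -8 0 0; 0 -8 0 0; 0 -8 0 0' | egrep 'pos|force'
python3 -m pendant '0 -1 0 0; 0 -1.5 0 0; 0 -2 0 0; 0 -2 0 0; 0 -2 0 0' | egrep 'pos|force'
```

```text
position: [0.5039, 0.0747, 0.0628]
ft_force: [-3.4, -2.0, 5.6]
finger_force: 30.0
position: [0.5039, 0.0748, 0.0628]
ft_force: [-2.9, -10.6, 7.2]
finger_force: 30.0
```

```bash

python3 -m pendant '0 1 0 0;0 2 0 0;0 2 0 0' >/dev/null
python3 -m pendant '0 0 0 0;0 0 0 0;0 0 0 0;0 0 0 0;0 0 -25 0;0 0 -60 0;0 0 -100 0;0 0 -110 0' 60 | grep fing
python3 -m pendant '-30 0 0 0;-60 0 0 0;-80 0 0 0;-80 0 0 0;-80 0 0 0;-80 0 0 0;-80 0 0 0;-80 0 0 0' | egrep 'pos|force'
python3 - <<'E'
from h import *
f=grab('wrist','w10.png');X=cloud(f)
print('grip',blob(X,(.604,.074),.06,.09,.11));print('plate',blob(X,(.604,.074),.16,.056,.072));print('lug',blob(X,(.503,.075),.028,.055,.08))
g=grab('top','t10.png');Y=cloud(g);print('top plate',blob(Y,(.60,.074),.17,.058,.072))
E
```

```text
finger_force: 0.0
position: [0.4256, 0.0756, 0.1728]
ft_force: [-0.1, -0.3, -0.2]
finger_force: 0.0
grip (array([0.5694151, 0.0743541]), array([15.80690479,  1.41286814]), 88.56583404541016, np.float64(0.09175315858862013), array([0.56928458, 0.07454347]), 54)
plate (array([0.55859344, 0.07414278]), array([257.99304199,  47.58609772]), 88.71235656738281, np.float64(0.06384406400608107), array([0.55753985, 0.0746992 ]), 22267)
lug (array([0.50443716, 0.07609738]), array([25.59118462, 19.69108582]), -1.2046661376953125, np.float64(0.06659114258109397), array([0.50438256, 0.07588565]), 873)
top plate (array([0.60046936, 0.07363666]), array([256.27624512, 139.11799622]), 88.79638671875, np.float64(0.06485327903302954), array([0.59859169, 0.07130689]), 2081)
```

View pics/w10.png

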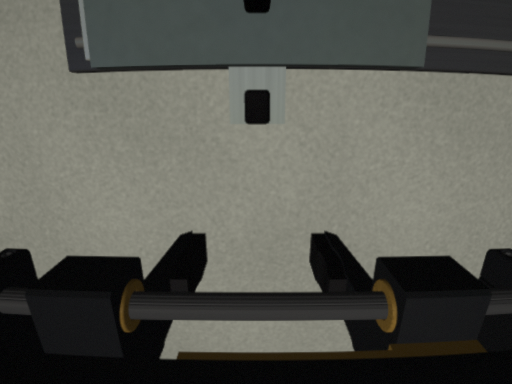

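The carriage is against the left stop (edge at (85,30)); the lug at (257,106) has moved 0.200 m. The cover is flat and seated, and the gripper is clear. I'll hand in.

```bash
python3 -c "
from plant import ctrl
print(ctrl.sign_off())"
```

```text
the job is handed in; nothing more can be done
None
```

I handed the job in: all four graphite bars lie flat in the tray, the cover is seated at its starting height, the loaded carriage is at the left-hand stop, and the gripper is clear; no verdict came back.

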